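# Pin the crank on the paddle mixer

## Robot

A 6-joint arm with a two-finger parallel gripper is mounted at the origin on the work surface. World frame = base frame: x ahead of the robot, y to its left, z up, the work surface at z = 0. Lengths are in m, angles in rad, forces in N, time in s.
With the tool pointing down it reaches from about 0.35 to 0.8 m from the base axis. Payload 7.3 kg.
Tool frame: the origin (TCP) lies between the finger pads; the fingertips stand 22 mm ahead of it and the grasp point (between the pads) lies 3 mm ahead of it; z points along the fingers, y is the line along which they close (so a half turn about z gives the same grasp; the last joint's range is limited). The gripper opens to 85 mm and grips with 20 to 120 N. Pads are 22 mm wide; open, the fingers measure 114 mm over their backs; the gripper's body (76 mm by 85 mm) begins 54 mm behind the grasp point. The pads swing forward as they close: fully open they stand 13 mm farther back than shut.
Start: joints at [-1.42, 0.342, 1.524, -0, 1.275, -0.146], TCP at [0.154, -0.502, 0.253] pointing down, gripper open.
Joint ranges: [-2.53, 2.53], [-0.77, 2.02], [0.04, 2.7], [-1, 4.14], [0.28, 2.66], [-3.11, 3.11]. Speed limits (rad/s): [2.57, 2.57, 3.14, 3.14, 3.14, 3.14].

## Interface

Orientations are given as a unit quaternion [x, y, z, w].
In Python, from bench import manip gives the robot as it stands.
- The arm moves only by the tool send_rows, never from a script. Its argument "targets" is a list of rows, each a list of 7 numbers: the shift along the world's x, y, z in m, then the turn, a rotation vector about the world's x, y, z in rad, then the opening, from 0 (shut) to 1 (fully open). In form: [[tx, ty, tz, ax, ay, az, grip], ...]. A call has 1 to 12 rows; each row is the pose to reach, as a shift and turn from the pose commanded when the call began; what a row does not reach only later rows make up. A row lasts 1/10 s, in which the tool goes at most 50 mm and 8.59 degrees, less where a joint would pass 70% of its speed; a pose out of reach is approached as far as the arm can. A call with a gripper value outside its range is refused whole. The fingers move at their own pace and stop on an object; the grip force is fixed at half the most. Time passes only in rows, so rows that repeat a pose let the fingers close. It gives the time, the measured TCP pose, the force, the opening and the grip force at its end, in the units of the state.
- manip.observe(): the state, without advancing time (a new reading comes with each control period).
- manip.snapshot(name): name is "side" or "top"; returns the picture (420x560x3 uint8, red, green, blue); there is no depth.
- manip.get_calibration(name): a dict with "fx", "fy", "cx", "cy" (pixels), "R" (3x3) and "t" (3): a world point X has camera coordinates R X + t. Camera axes: x right, y down, z forward; pixel columns grow to the right and rows downward; lengths in m; the calibration is good to about 2 mm. A picture is of the moment at which its call begins. get_calibration takes no time and is no camera call.
- manip.close_job(): hands the job in; it is judged then, once.
Trained networks look in the newest picture that a camera, given by its name, has taken for a name from the list of things; names that differ only in an ending like _2 or _b are one class to them, and where a whole thing is asked for, a point or a joint stands for the part that bears it (a point fixed in the world has none). Each returns a list of dicts, best first, with "confidence" (0 to 1); they miss things now and then, are a little off and sometimes report something else, mostly with a low value. They report only what shows in the picture. A call takes as long as a camera call.
- manip.find_in(camera, thing): "pixel" ([column, row] in pixels, amid what is visible of it).
The state is a dict: "clock": time; "joint_positions": joint angles; "joint_velocities": joint speeds; "joint_efforts": joint torques, N m; "position": TCP position; "orientation": TCP orientation; "force": force on the tool from outside, world axes, zero at the start; "torque": the same for the moment, N m; "opening": finger opening in m; "gripper_force": force on a finger pad.
Only numpy, scipy, OpenCV 4.12 (cv2) and the standard library are available. Lean on these libraries where they do the work, as an engineer would, in place of code of your own. Each camera call takes 0.05 s, during which the arm holds its last target. There are 200 camera calls.

## Task

Get the hand-cranked mixer ready for use: push the loose crank fully home along its square shaft, drop the linch pin from the draining block down through the cross hole in the shaft until its shoulder rests on the shaft, then swing its sprung loop over the shaft end until it has snapped shut underneath. Leave the other parts in the block, the glass jug and the jar where they stand.

Things in the scene. Friction and masses are not known exactly. Their poses are not given: they have to be found in the camera images.
- mixer: Stainless paddle mixer, fixed: open U trough 210 mm wide, 280 long, rim 270 high. Its 22 x 22 mm square shaft, axis level at z = 190 mm, sticks out of an end wall along the mixer's -y and does not turn. Origin on the bench below the cross hole. Along the shaft: wall y = +95 mm, white bearing 85 mm square, collar to +48, crank hub, cross hole 0, shaft end -13.
- cross_hole (a point): Centre of the upper mouth of the vertical cross hole in the shaft, on the shaft's upper face (z = 201 mm). The hole is 11 mm wide with a 1.5 mm chamfer and goes right through the 22 mm shaft. Axes as the mixer's: -y points outwards along the shaft.
- shaft_end (a point): Middle of the shaft's flat outer end face, 13 mm outwards (-y) of the cross hole's axis, on the shaft axis (190 mm high).
- crank (a joint): How far the crank stands out from home, m: 0 = home against the collar, 0.030 = farthest out. It slides along the shaft only, stays where it is left, and needs about 4 N. It starts 18 to 25 mm out, where its hub covers the cross hole.
- hub_face (a point): Middle of the flat outer face of the crank's round hub (44 mm across, 36 long, coaxial with the shaft, which comes through it). At home this face lies 11 mm inwards (+y) of the cross hole's axis. A flat arm hangs straight down from the hub; its black grip, 120 mm below the axis, points outwards and reaches 79 mm beyond this face.
- pin: Steel linch pin, about 80 g. Origin on its axis at the shoulder's underside, z up. Shank 9 mm thick, 41 mm long, last 5 mm tapered to 5 mm. Above: shoulder 20 mm wide, 4 thick; head 14 x 14 mm, sides along x and y, top at z = 30 mm. Loop hinged in the head at z = 10 mm about x; open, it sticks out to -y. It starts in one of the block's holes, shoulder on the block.
- pin_tip (a point): Lower end of the pin's shank, 41 mm below the shoulder's underside.
- loop (a joint): Loop angle, rad: 0 = fully open, sticking out to the pin's -y, 11 degrees above level; 1.6 = snapped shut, beside the shank, its far side 36 mm below the shoulder's underside. An over-centre spring holds it at either end: push its far side with about 4 N from open to past 0.8 rad (35 degrees below level) and it snaps shut by itself.
- loop_far (a point): Middle of the far side of the round wire loop (48 mm outside diameter, wire 4.5 mm thick), on the wire's centre line, 46 mm from the loop's hinge.
- rack: White draining block, 200 x 56 mm, 50 mm high, fixed; three vertical holes of 11 mm, 46 mm deep, 70 mm apart in a row along its x axis, the middle one at its centre. Origin: centre of its underside. One hole holds the linch pin, the others the two fittings below, in any order.
- clevis_pin: Plain steel pin standing in the block: round flat head 22 mm across and 6 mm high, no loop. Origin: underside of the head. Leave alone.
- nozzle: Steel filling nozzle standing in the block: collar 24 mm across, spout up to 45 mm above the block. Origin: underside of the collar. Leave alone.
- jug: Glass measuring jug with a handle, 104 mm across, 115 mm high, on the bench. Origin: centre of its underside. Leave alone.
- jar: Glass jar with a white lid, 84 mm across, about 165 mm high, on the bench. Origin: centre of its underside. Leave alone.

How it is judged:
By the outcome, as a careful person would: the job done as asked, in the order asked, and still so for the second after the job is handed in, with the robot touching nothing.
It also fails if it takes over 64 s, if anything falls off the work surface, if the arm or the gripper's body presses on something with over 40 N, if the wrist force passes 120 N, or if a joint passes its speed limit or range.

## Working session

There is one attempt and no reset: what is moved stays moved. The work goes in short steps, Python scripts to look and compute and a tool call to move; the robot and the scene stay as the last step left them, time stands still between calls to the robot, and variables do not carry over. Pictures are saved under pics/ and viewed, at most 11 in all, crops included, and the job is handed in when it is done.

Besides the shell and the picture viewer there is one more tool, called as a command line: name --pt "numbers of a row" for each row, then --argument value for the rest. send_rows: Moves the arm, as the interface text tells. Its arguments: {"type":"object","properties":{"targets":{"type":"array"}},"required":["targets"]}

```bash
mkdir -p pics
cat > h.py <<'E'
import numpy as np, cv2
from bench import manip
def cal(n): return manip.get_calibration(n)
def ray(n,px):
    c=cal(n);R=np.array(c["R"]);t=np.array(c["t"])
    d=R.T@np.array([(px[0]-c["cx"])/c["fx"],(px[1]-c["cy"])/c["fy"],1]);return -R.T@t,d
def at_z(n,px,z):
    o,d=ray(n,px);return o+d*(z-o[2])/d[2]
def tri(p1,p2):
    o1,d1=ray("side",p1);o2,d2=ray("top",p2);A=np.stack([d1,-d2],1)
    s=np.linalg.lstsq(A,o2-o1,rcond=None)[0];a=o1+s[0]*d1;b=o2+s[1]*d2
    return (a+b)/2,np.linalg.norm(a-b)
def proj(n,X):
    c=cal(n);p=np.array(c["R"])@np.array(X)+np.array(c["t"]);return np.array([c["fx"]*p[0]/p[2]+c["cx"],c["fy"]*p[1]/p[2]+c["cy"]])
E
python3 - <<'E'
from h import *
for n in ("side","top"):
    im=manip.snapshot(n);cv2.imwrite(f"pics/{n}0.png",im[:,:,::-1])
    o,d=ray(n,[280,210]);print(n,o.round(3),d.round(3),cal(n)["fx"])
    for th in ["mixer","cross_hole","shaft_end","hub_face","pin","loop_far","rack","clevis_pin","nozzle","jug","jar","crank"]:
        print(th,[(np.round(r["pixel"],1).tolist(),round(r["confidence"],2)) for r in manip.find_in(n,th)[:2]])
s=manip.observe();print(s["clock"],s["position"],s["orientation"],s["opening"])
E
```

```text
side [ 0.359 -0.666  0.681] [ 0.252  0.691 -0.677] 452.3424226180293
mixer [([192.2, 92.0], 0.88), ([317.9, 330.4], 0.39)]
cross_hole [([194.4, 95.4], 0.85), ([319.5, 329.7], 0.62)]
shaft_end [([193.2, 92.3], 0.73), ([241.6, 366.8], 0.6)]
hub_face [([210.1, 162.3], 0.71)]
pin [([285.3, 346.9], 0.84)]
loop_far [([298.7, 361.7], 0.78)]
rack [([277.9, 360.1], 0.73), ([302.0, 362.6], 0.34)]
clevis_pin [([319.4, 327.9], 0.71), ([388.4, 265.6], 0.48)]
nozzle [([241.9, 367.1], 0.57), ([214.3, 159.4], 0.53)]
jug [([345.3, 218.7], 0.84)]
jar [([387.2, 265.3], 0.71)]
crank [([212.8, 157.6], 0.71)]
top [ 0.471 -0.136  1.242] [ 0.091 -0.008 -0.996] 517.238435990638
mixer [([76.3, 250.1], 0.77)]
cross_hole [([72.9, 252.5], 0.63)]
shaft_end [([74.1, 254.3], 0.95)]
hub_face [([178.6, 257.1], 0.81)]
pin [([358.9, 245.3], 0.55)]
loop_far [([363.8, 277.3], 0.18)]
rack [([177.8, 255.4], 0.62)]
clevis_pin []
nozzle []
jug [([257.8, 154.0], 0.94)]
jar [([327.3, 152.1], 0.9)]
crank [([177.7, 256.1], 0.77)]
1.3 [ 0.1535843  -0.50205287  0.25331502] [9.89007167e-01 1.47867585e-01 9.37789974e-06 4.18889591e-05] 0.08537036388029112
```

View pics/side0.png

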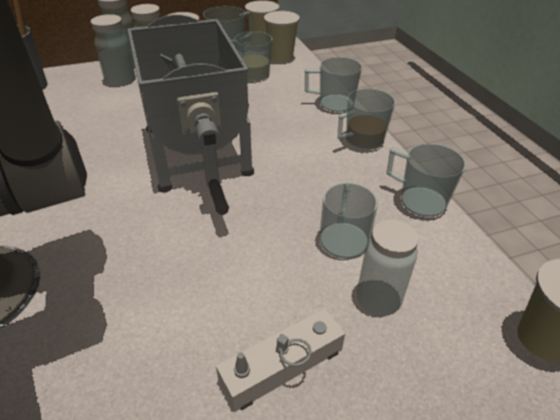

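View pics/top0.png

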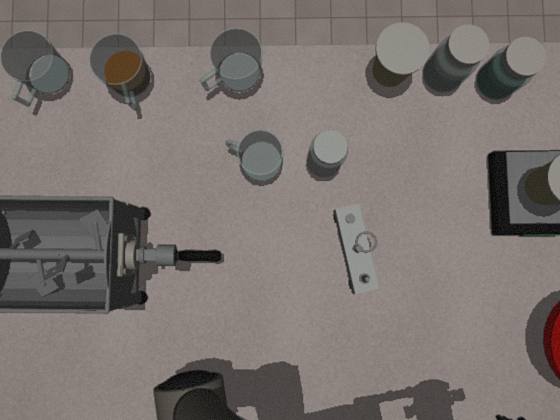

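The side view shows the mixer's shaft end at about (207,130) with the crank grip at (217,198). The block has the nozzle at (241,365), the linch pin in the middle hole at (283,343) with its loop at (296,352), and the clevis pin at (320,328). In the top view the shaft tip is near (175,255), the pin near (358,245), the clevis at (350,217) and the nozzle at (364,279).

Run:
```python
from h import *
s=cv2.imread("pics/side0.png");t=cv2.imread("pics/top0.png")
def crop(im,x,y,w,h,k):return cv2.resize(im[y:y+h,x:x+w],None,fx=k,fy=k,interpolation=cv2.INTER_CUBIC)
a=crop(s,165,80,80,60,5);b=crop(s,210,310,80*2,60*2,2.5);b=crop(s,225,310,120,90,400/120)
c=crop(t,110,225,80,60,5);d=crop(t,320,200,80*4//3,80,3.75)
d=cv2.resize(d,(400,300));b=cv2.resize(b,(400,300))
cv2.imwrite("pics/m0.png",np.vstack([np.hstack([a,b]),np.hstack([c,d])]))
for n,p,z in [("top",(350,217),.056),("top",(364,279),.07),("top",(358,247),.08),("top",(364,241),.07),("top",(175,255),.195),("top",(122,255),.195),("top",(258,154),.1),("top",(328,150),.165)]:
    print(p,at_z(n,p,z).round(4))
for a,b in [((207,130),(175,255)),((283,341),(357,247)),((320,328),(350,217)),((241,355),(364,279))]:
    r=tri(a,b);print(r[0].round(4),round(r[1],4))
```

```text
(350, 217) [ 0.5612 -0.3064  0.056 ]
(364, 279) [ 0.4202 -0.3325  0.07  ]
(358, 247) [ 0.4919 -0.3193  0.08  ]
(364, 241) [ 0.5054 -0.3347  0.07  ]
(175, 255) [0.4776 0.0681 0.195 ]
(122, 255) [0.4787 0.175  0.195 ]
(258, 154) [ 0.7015 -0.0975  0.1   ]
(328, 150) [ 0.6954 -0.2476  0.165 ]
[0.477  0.0643 0.215 ] 0.001
[ 0.4928 -0.3189  0.0695] 0.0016
[ 0.5613 -0.3068  0.0526] 0.0004
[ 0.4231 -0.3301  0.0869] 0.0043
```

View pics/m0.png

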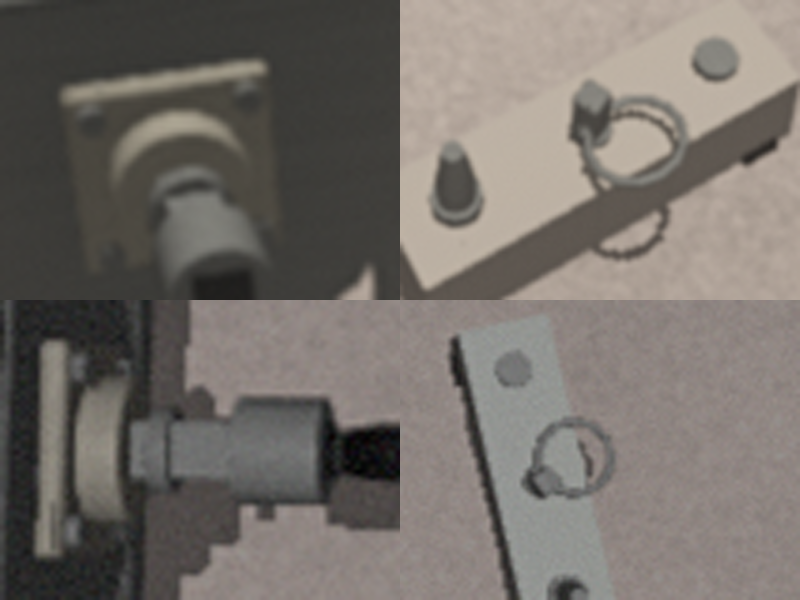

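The zoomed views confirm the layout. The hub's outer face is at top column 176 and the shaft axis at row 255, with bare shaft at columns 146–156 (about 22 mm out). The pin's loop points about 30° from −y. I'll start by straddling the shaft with the fingers to push the hub.

send_rows --pt "0.323 0.512 0.06 0 0 1.274 0.36" --pt "0.323 0.512 0.06 0 0 1.274 0.36" --pt "0.323 0.512 0.06 0 0 1.274 0.36" --pt "0.323 0.512 0.06 0 0 1.274 0.36" --pt "0.323 0.512 0.06 0 0 1.274 0.36" --pt "0.323 0.512 0.06 0 0 1.274 0.36" --pt "0.323 0.512 0.06 0 0 1.274 0.36" --pt "0.323 0.512 0.06 0 0 1.274 0.36" --pt "0.323 0.512 0.06 0 0 1.274 0.36" --pt "0.323 0.512 0.06 0 0 1.274 0.36" --pt "0.323 0.512 0.06 0 0 1.274 0.36" --pt "0.323 0.512 0.06 0 0 1.274 0.36"

```text
clock: 2.5
position: [0.4729, 0.005, 0.313]
orientation: [0.707, 0.707, 0.0, 0.0]
force: [0.8, -1.6, 0.2]
opening: 0.0306
gripper_force: 0.0
```

send_rows --pt "0 0.005 -0.05 0 0 0 0.34" --pt "0 0.01 -0.08 0 0 0 0.34" --pt "0 0.01 -0.106 0 0 0 0.34" --pt "0 0.01 -0.106 0 0 0 0.34"

```text
clock: 2.9
position: [0.4702, 0.0135, 0.2036]
orientation: [0.707, 0.707, -0.002, -0.003]
force: [-0.5, -0.5, 0.5]
opening: 0.029
gripper_force: 0.0
```

Run:
```python
from h import *
print(manip.observe()["position"])
a=manip.snapshot("side")[80:220,130:270];b=manip.snapshot("top")[195:295,110:250]
r=lambda i,h:cv2.resize(i,(400,h),interpolation=cv2.INTER_CUBIC)
cv2.imwrite("pics/p1.png",np.hstack([r(a,400),np.vstack([r(b,286),np.zeros((114,400,3),np.uint8)])])[:,:,::-1])
```

```text
[0.47016339 0.0135002  0.20356835]
```

View pics/p1.png

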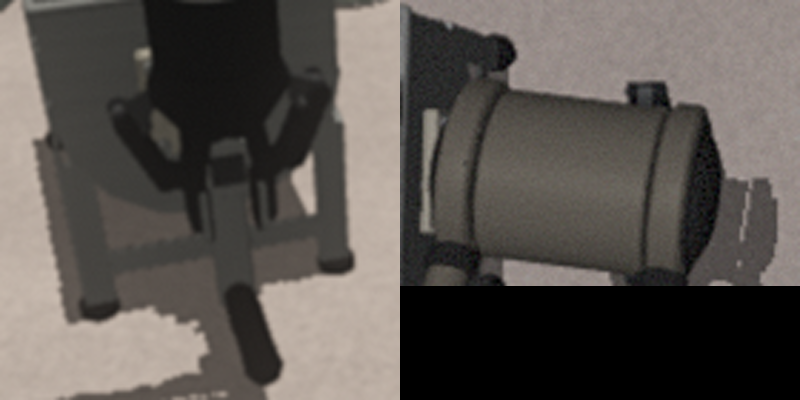

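The picture shows the fingers straddling the shaft end, with tips at (200,232) and (262,228) and the shaft between them. I'll shift about 6 mm in x, then push along +y.

send_rows --pt "0.006 0 0 0 0 0 0.34" --pt "0.006 0 0 0 0 0 0.34" --pt "0.006 0.02 0 0 0 0 0.34" --pt "0.006 0.03 0 0 0 0 0.34" --pt "0.006 0.035 0 0 0 0 0.34" --pt "0.006 0.04 0 0 0 0 0.34" --pt "0.006 0.045 0 0 0 0 0.34" --pt "0.006 0.05 0 0 0 0 0.34"

```text
clock: 3.8
position: [0.4783, 0.0623, 0.2067]
orientation: [0.707, 0.707, -0.0, 0.001]
force: [-0.2, -5.0, 1.4]
opening: 0.0292
gripper_force: 2.5
```

send_rows --pt "0 0.004 0 0 0 0 0.34" --pt "0 0.008 0 0 0 0 0.34" --pt "0 0.012 0 0 0 0 0.34" --pt "0 0.014 0 0 0 0 0.34" --pt "0 0.014 0 0 0 0 0.34"

```text
clock: 4.3
position: [0.4784, 0.0773, 0.2066]
orientation: [0.707, 0.707, 0.0, 0.0]
force: [1.1, -2.0, 2.0]
opening: 0.0292
gripper_force: 1.0
```

send_rows --pt "0 0.002 0 0 0 0 0.34" --pt "0 0.004 0 0 0 0 0.34" --pt "0 0.006 0 0 0 0 0.34" --pt "0 0.007 0 0 0 0 0.34" --pt "0 0.007 0 0 0 0 0.34"

```text
clock: 4.8
position: [0.4784, 0.0816, 0.2066]
orientation: [0.707, 0.707, -0.002, 0.002]
force: [2.4, -15.9, 2.1]
opening: 0.029
gripper_force: 7.8
```

send_rows --pt "0 0.002 0 0 0 0 0.34" --pt "0 0.002 0 0 0 0 0.34"

```text
clock: 5.0
position: [0.4784, 0.0818, 0.2067]
orientation: [0.707, 0.707, -0.003, 0.003]
force: [1.4, -24.0, 3.0]
opening: 0.029
gripper_force: 12.2
```

send_rows --pt "0 -0.04 0 0 0 0 0.34" --pt "0 -0.06 0.03 0 0 0 0.4" --pt "0 -0.08 0.08 0 0 0 0.45" --pt "-0.28 -0.49 0.1 0 0 0.5 0.45" --pt "-0.28 -0.49 0.1 0 0 0.5 0.45" --pt "-0.28 -0.49 0.1 0 0 0.5 0.45" --pt "-0.28 -0.49 0.1 0 0 0.5 0.45" --pt "-0.28 -0.49 0.1 0 0 0.5 0.45" --pt "-0.28 -0.49 0.1 0 0 0.5 0.45" --pt "-0.28 -0.49 0.1 0 0 0.5 0.45" --pt "-0.28 -0.49 0.1 0 0 0.5 0.45" --pt "-0.28 -0.49 0.1 0 0 0.5 0.45"

```text
clock: 6.2
position: [0.2391, -0.3433, 0.303]
orientation: [0.51, 0.86, 0.001, 0.0]
force: [0.9, -0.8, 0.1]
opening: 0.0383
gripper_force: 0.0
```

Run:
```python
from h import *
print(manip.observe()["position"],manip.observe()["orientation"])
ims={}
for n in ("side","top"):
    im=manip.snapshot(n);ims[n]=im[:,:,::-1];cv2.imwrite(f"pics/{n}2.png",im[:,:,::-1])
    for th in ["cross_hole","shaft_end","hub_face","pin","loop_far"]:
        print(n,th,[(np.round(r["pixel"],1).tolist(),round(r["confidence"],2)) for r in manip.find_in(n,th)[:2]])
def crop(im,x,y,w,h,k):return cv2.resize(im[y:y+h,x:x+w],None,fx=k,fy=k,interpolation=cv2.INTER_CUBIC)
s,t=ims["side"],ims["top"]
cv2.imwrite("pics/m2.png",np.vstack([np.hstack([crop(s,180,90,50,50,8)[:300],crop(s,265,320,50,38,8)[:300,:400]]),np.hstack([crop(t,135,235,50,38,8)[:300],crop(t,340,228,50,38,8)[:300]])]))
```

```text
[ 0.23905825 -0.34328656  0.30295345] [5.10049328e-01 8.60144398e-01 1.13874305e-03 4.33436655e-05]
side cross_hole [([191.5, 95.1], 0.88)]
side shaft_end [([193.6, 93.7], 0.65)]
side hub_face [([209.2, 161.9], 0.83)]
side pin [([288.2, 350.3], 0.88), ([296.7, 362.0], 0.18)]
side loop_far [([295.1, 362.0], 0.71)]
top cross_hole [([72.0, 251.2], 0.62)]
top shaft_end [([72.4, 253.3], 0.59), ([259.3, 155.4], 0.44)]
top hub_face [([162.0, 258.1], 0.73)]
top pin [([163.2, 254.7], 0.66), ([359.2, 245.6], 0.55)]
top loop_far []
```

View pics/m2.png

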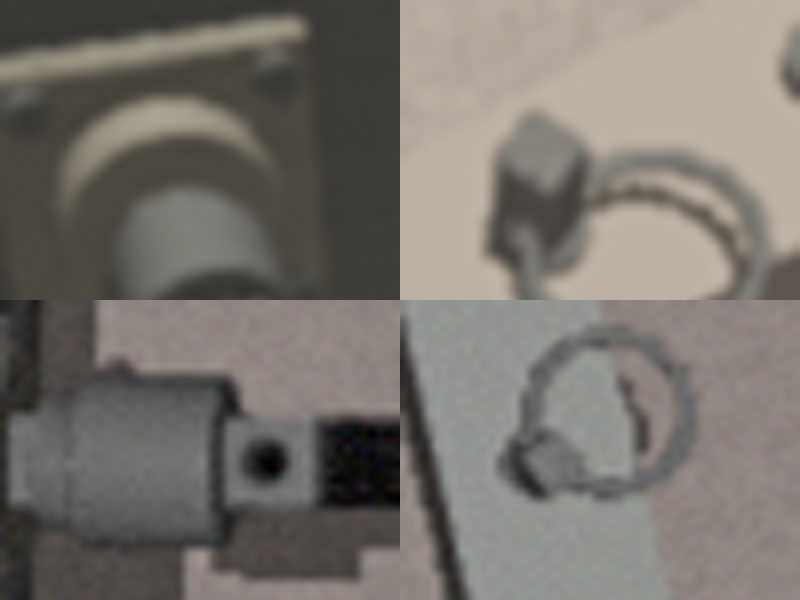

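Run:
```python
from h import *
h=at_z("top",(167.8,254.8),.201);e=at_z("top",(174.3,254.8),.201);print("hole",h,"end",e)
print("axis collar",at_z("top",(110+155/5-.4,254.6),.2))
p=at_z("top",(359.8,247.2),.08);r=at_z("top",(365.6,241.3),.0646);print("head",p,"ring",r,np.linalg.norm((r-p)[:2]),np.degrees(np.arctan2(*(r-p)[1::-1])))
print(tri((282.3,337.7),(359.8,247.2)))
# rack holes line / side check
for s,z in [((282.3,337.7),.08)]: print(at_z("side",s,z))
print("side proj hole",proj("side",h),"end",proj("side",e))
s=cv2.imread("pics/side2.png");t=cv2.imread("pics/top2.png")
u=proj("side",h).round().astype(int);c=lambda im,x,y:cv2.resize(im[y-19:y+19,x-25:x+25],(400,304),interpolation=cv2.INTER_CUBIC)
print(u);cv2.imwrite("pics/m3.png",np.hstack([c(s,*u),c(s,295,355)]))
```

```text
hole [0.47809387 0.08139676 0.201     ] end [0.47795858 0.06836365 0.201     ]
axis collar [0.47906699 0.13620673 0.2       ]
head [ 0.49137531 -0.32327856  0.08      ] ring [ 0.50487123 -0.33927176  0.0646    ] 0.02092659257806843 -49.84053178431626
(array([ 0.49117619, -0.32241712,  0.08515565]), np.float64(0.00022865334581212969))
[ 0.49220529 -0.31942306  0.08      ]
side proj hole [206.60726113 131.51078076] end [208.03244377 135.07153586]
[207 132]
```

View pics/m3.png

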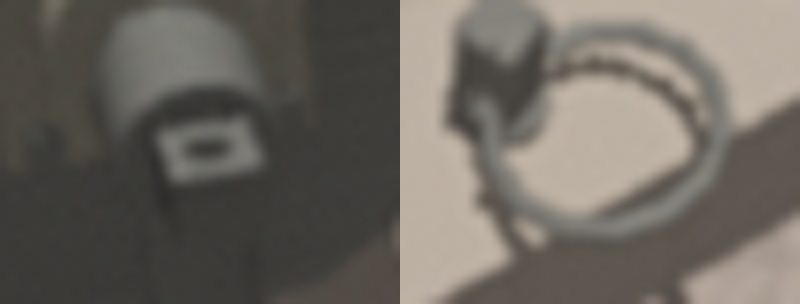

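Run:
```python
from h import *
print(at_z("side",(295.1,351.6),.0646),tri((295.1,351.6),(365.6,241.3)))
p=np.array([.4915,-.3220])
for a in (-45,-50,-55,-60,-65):
    d=np.array([np.cos(np.radians(a)),np.sin(np.radians(a))]);ts=np.linspace(0,2*np.pi,90)
    C=np.array([*(p+d*.0238),.0646]);u=np.array([*d*np.cos(.192),np.sin(.192)]);v=np.array([-d[1],d[0],0])
    X=[C+.02175*(u*np.cos(q)+v*np.sin(q)) for q in ts]
    sc=[]
    for n in("top","side"):
        P=np.array([proj(n,x) for x in X]);sc+=[P[:,0].min().round(1),P[:,0].max().round(1),P[:,1].min().round(1),P[:,1].max().round(1)]
    print(a,sc)
```

```text
[ 0.50587213 -0.3389357   0.0646    ] (array([ 0.50526019, -0.33926013,  0.06541129]), np.float64(0.0008605938687548135))
-45 [np.float64(355.7), np.float64(375.1), np.float64(230.2), np.float64(249.3), np.float64(282.3), np.float64(311.0), np.float64(338.8), np.float64(363.9)]
-50 [np.float64(356.3), np.float64(375.7), np.float64(230.9), np.float64(250.0), np.float64(281.6), np.float64(310.4), np.float64(340.0), np.float64(365.0)]
-55 [np.float64(356.9), np.float64(376.3), np.float64(231.6), np.float64(250.7), np.float64(280.9), np.float64(309.8), np.float64(341.1), np.float64(365.9)]
-60 [np.float64(357.4), np.float64(376.8), np.float64(232.4), np.float64(251.5), np.float64(280.0), np.float64(309.0), np.float64(342.2), np.float64(366.8)]
-65 [np.float64(357.8), np.float64(377.3), np.float64(233.2), np.float64(252.3), np.float64(279.0), np.float64(308.1), np.float64(343.2), np.float64(367.7)]
```

The side crop shows the square shaft end with the cross hole at (207.6,131.4), which agrees with the top view's projection. The crank is home, and the pin's loop heads about −52°. Next I'll move above the pin.

send_rows --pt "0.252 0.021 -0.1 0 0 0.163 0.45" --pt "0.252 0.021 -0.1 0 0 0.163 0.45" --pt "0.252 0.021 -0.1 0 0 0.163 0.45" --pt "0.252 0.021 -0.1 0 0 0.163 0.45" --pt "0.252 0.021 -0.1 0 0 0.163 0.45" --pt "0.252 0.021 -0.1 0 0 0.163 0.45" --pt "0.252 0.021 -0.1 0 0 0.163 0.45" --pt "0.252 0.021 -0.1 0 0 0.163 0.45" --pt "0.252 0.021 -0.1 0 0 0.163 0.45"

```text
clock: 7.7
position: [0.4914, -0.3221, 0.2038]
orientation: [0.439, 0.899, -0.0, 0.0]
force: [-0.4, -0.5, -0.6]
opening: 0.0383
gripper_force: 0.0
```

send_rows --pt "0 0 -0.05 0 0 0 0.45" --pt "0 0 -0.085 0 0 0 0.45" --pt "0 0 -0.105 0 0 0 0.45" --pt "0 0 -0.1155 0 0 0 0.45" --pt "0 0 -0.1155 0 0 0 0.45" --pt "0 0 -0.1155 0 0 0 0.45"

```text
clock: 8.3
position: [0.4924, -0.3227, 0.0891]
orientation: [0.439, 0.899, -0.0, 0.001]
force: [0.3, -0.0, 0.8]
opening: 0.0384
gripper_force: 0.0
```

Run:
```python
from h import *
print(manip.observe()["position"])
a=manip.snapshot("side")[290:400,220:367]
cv2.imwrite("pics/g1.png",cv2.resize(a,(640,480),interpolation=cv2.INTER_CUBIC)[:,:,::-1])
```

```text
[ 0.49239739 -0.32272949  0.08908635]
```

View pics/g1.png

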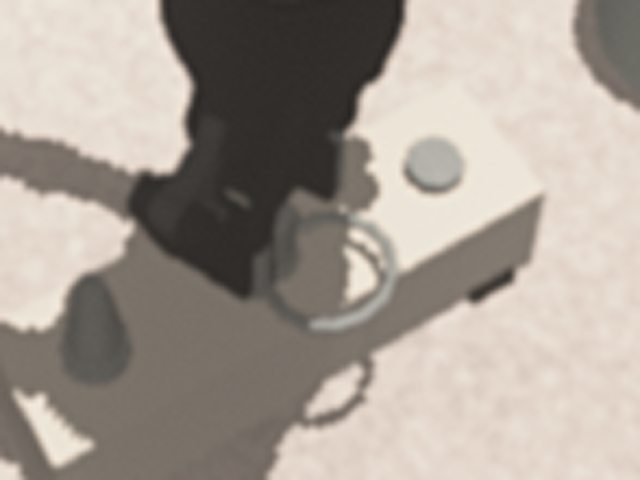

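The picture shows the open fingers either side of the head, with the near tip at about (245,290) and the loop at (330,270). The nozzle and clevis pin are clear. I'll close the gripper.

send_rows --pt "0 0 0 0 0 0 0" --pt "0 0 0 0 0 0 0" --pt "0 0 0 0 0 0 0" --pt "0 0 0 0 0 0 0" --pt "0 0 0 0 0 0 0" --pt "0 0 0 0 0 0 0"

```text
clock: 8.95
position: [0.4926, -0.3224, 0.0889]
orientation: [0.438, 0.899, -0.0, 0.001]
force: [-1.6, 0.0, 6.7]
opening: 0.0119
gripper_force: 58.9
```

send_rows --pt "0 0 0.01 0 0 0 0" --pt "0 0 0.03 0 0 0 0" --pt "0 0 0.07 0 0 0 0" --pt "0 0 0.12 0 0 0 0" --pt "0 0 0.17 0 0 0 0" --pt "0 0 0.19 0 0 0 0" --pt "0 0 0.19 0 0 0 0"

```text
clock: 9.65
position: [0.4931, -0.3226, 0.2822]
orientation: [0.438, 0.899, -0.001, 0.004]
force: [-0.5, -0.1, -1.1]
opening: 0.0122
gripper_force: 58.9
```

Run:
```python
from h import *
s=manip.observe();print(s["position"],s["force"],s["opening"])
for n in ("side","top"):
    im=manip.snapshot(n);cv2.imwrite(f"pics/{n}_l.png",im[:,:,::-1])
    for th in ["pin","pin_tip","loop_far"]:
        print(n,th,[(np.round(r["pixel"],1).tolist(),round(r["confidence"],2)) for r in manip.find_in(n,th)[:2]])
P=np.array(s["position"]);u=proj("side",P-[0,0,.04]).astype(int);print(u)
im=cv2.imread("pics/side_l.png")[max(0,u[1]-60):u[1]+60,u[0]-80:u[0]+80]
cv2.imwrite("pics/l1.png",cv2.resize(im,(640,im.shape[0]*4),interpolation=cv2.INTER_CUBIC))
```

```text
[ 0.49314604 -0.32256536  0.28216955] [-0.515527   -0.07075505 -1.05107593] 0.012173052053112686
side pin [([291.7, 270.2], 0.64)]
side pin_tip [([287.1, 276.0], 0.75)]
side loop_far [([289.9, 279.3], 0.42)]
top pin []
top pin_tip []
top loop_far [([74.4, 253.9], 0.41)]
[285 268]
```

View pics/l1.png

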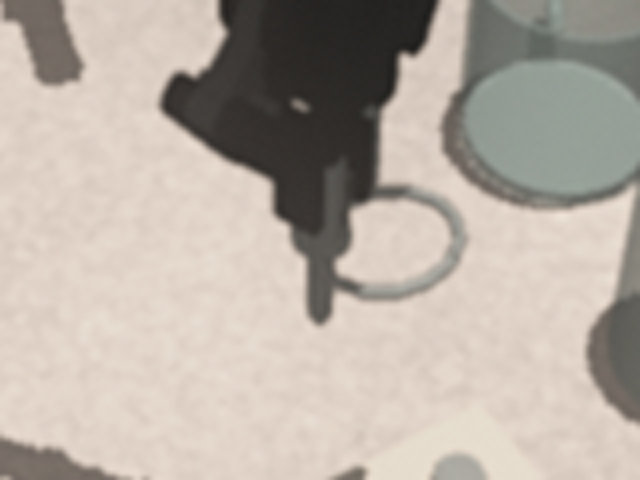

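The pin hangs upright in the fingers with its tip at side pixel (284.3,287.6). The loop is open and sticks out to the right. Next I'll work out the pin's offset in the hand.

Run:
```python
from h import *
P=np.array([.49315,-.32257,.28217]);print("pred tip px",proj("side",P-[0,0,.080]))
print("tip@z",at_z("side",(284.3,287.0),P[2]-.080)-P, "hole side",at_z("side",(207.6,131.4),.201))
c=cal("side");o,d=ray("side",(284,287));print(d)
```

```text
pred tip px [285.16764007 288.70817591]
tip@z [-0.00013157  0.00299701 -0.08      ] hole side [0.4799942  0.08117297 0.201     ]
[ 0.22377957  0.58026489 -0.8033915 ]
```

send_rows --pt "-0.002 0.04 0.02 0 0 -0.1 0" --pt "-0.0146 0.403 0.025 0 0 -0.682 0" --pt "-0.0146 0.403 0.025 0 0 -0.682 0" --pt "-0.0146 0.403 0.025 0 0 -0.682 0" --pt "-0.0146 0.403 0.025 0 0 -0.682 0" --pt "-0.0146 0.403 0.025 0 0 -0.682 0" --pt "-0.0146 0.403 0.025 0 0 -0.682 0" --pt "-0.0146 0.403 0.025 0 0 -0.682 0" --pt "-0.0146 0.403 0.025 0 0 -0.682 0" --pt "-0.0146 0.403 0.025 0 0 -0.682 0" --pt "-0.0146 0.403 0.025 0 0 -0.682 0" --pt "-0.0146 0.403 0.025 0 0 -0.682 0"

```text
clock: 11.25
position: [0.4776, 0.0802, 0.3022]
orientation: [0.714, 0.7, -0.0, 0.0]
force: [0.6, -0.8, -2.0]
opening: 0.0119
gripper_force: 58.9
```

Run:
```python
from h import *
im=manip.snapshot("side");s=manip.observe();P=np.array(s["position"]);print(P,s["orientation"],s["force"],s["opening"])
tp=P-[0,0,.08];print("pred tip",proj("side",tp),"hole px",proj("side",[.4785,.0815,.201]))
c=im[80:155,160:260];a=cv2.resize(c,(640,480),interpolation=cv2.INTER_CUBIC)
cv2.imwrite("pics/n1.png",cv2.convertScaleAbs(a,alpha=1.6)[:,:,::-1])
```

```text
[0.47762841 0.07996921 0.3023011 ] [ 7.14343757e-01  6.99794921e-01 -2.55033405e-04 -6.08283463e-06] [ 0.1336046   1.02863435 -0.6105566 ] 0.012218959033349146
pred tip [205.43816582 122.37815418] hole px [206.80231665 131.44640981]
```

View pics/n1.png

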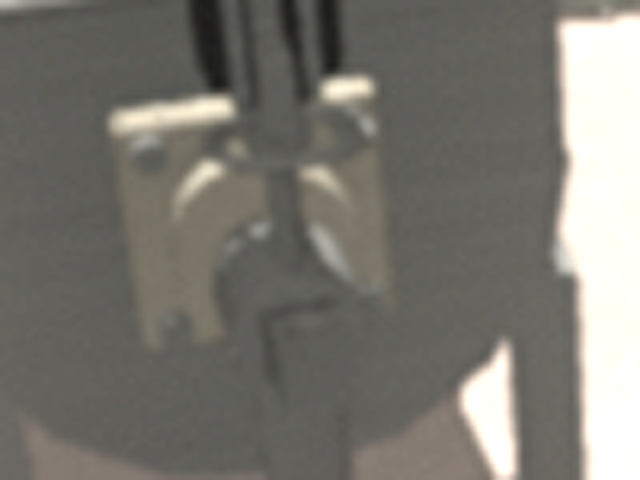

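The picture shows the pin above the shaft. Its shank line at (286,200) runs down to about (303,332), within roughly 1 mm of the hole. I'll shift +1 mm in x and lower until first contact or entry.

send_rows --pt "0.001 0 -0.01 0 0 0 0" --pt "0.001 0 -0.015 0 0 0 0" --pt "0.001 0 -0.02 0 0 0 0" --pt "0.001 0 -0.024 0 0 0 0" --pt "0.001 0 -0.026 0 0 0 0" --pt "0.001 0 -0.028 0 0 0 0" --pt "0.001 0 -0.028 0 0 0 0"

```text
clock: 12.0
position: [0.4787, 0.081, 0.2745]
orientation: [0.714, 0.7, 0.0, 0.0]
force: [1.8, -0.4, -1.4]
opening: 0.0119
gripper_force: 58.8
```

send_rows --pt "0 0 -0.004 0 0 0 0" --pt "0 0 -0.008 0 0 0 0" --pt "0 0 -0.012 0 0 0 0" --pt "0 0 -0.016 0 0 0 0" --pt "0 0 -0.016 0 0 0 0"

```text
clock: 12.5
position: [0.4786, 0.081, 0.2579]
orientation: [0.714, 0.7, -0.0, 0.0]
force: [3.2, -0.7, -2.7]
opening: 0.0119
gripper_force: 58.7
```

send_rows --pt "0 0 -0.004 0 0 0 0" --pt "0 0 -0.008 0 0 0 0" --pt "0 0 -0.012 0 0 0 0" --pt "0 0 -0.015 0 0 0 0" --pt "0 0 -0.017 0 0 0 0" --pt "0 0 -0.0185 0 0 0 0" --pt "0 0 -0.0185 0 0 0 0"

```text
clock: 13.2
position: [0.4787, 0.081, 0.24]
orientation: [0.714, 0.7, 0.0, 0.0]
force: [4.2, -2.6, -0.3]
opening: 0.0121
gripper_force: 59.0
```

send_rows --pt "0 0 -0.001 0 0 0 0" --pt "0 0 -0.002 0 0 0 0" --pt "0 0 -0.002 0 0 0 0"

```text
clock: 13.5
position: [0.4788, 0.081, 0.2398]
orientation: [0.714, 0.7, 0.001, 0.001]
force: [0.9, -2.9, 14.0]
opening: 0.0123
gripper_force: 60.7
```

send_rows --pt "0 0 0 0 0 0 0.4" --pt "0 0 0 0 0 0 0.4" --pt "0 0 0 0 0 0 0.4" --pt "0 0 0.01 0 0 0 0.4" --pt "0 0 0.04 0 0 0 0.4" --pt "0 0 0.09 0 0 0 0.4" --pt "0 -0.05 0.1 0 0 0 0.2" --pt "-0.08 -0.25 0.1 0 0 0 0" --pt "-0.28 -0.45 0.1 0 0 0 0" --pt "-0.28 -0.45 0.1 0 0 0 0" --pt "-0.28 -0.45 0.1 0 0 0 0" --pt "-0.28 -0.45 0.1 0 0 0 0"

```text
clock: 14.7
position: [0.3398, -0.1763, 0.3386]
orientation: [0.714, 0.701, 0.0, 0.0]
force: [0.6, -0.3, 0.1]
opening: -0.0
gripper_force: 0.0
```

Run:
```python
from h import *
s=manip.observe();print(s["position"],s["orientation"],s["force"],s["opening"])
a=manip.snapshot("side")[95:155,170:250];b=manip.snapshot("top")[225:285,140:220]
r=lambda i:cv2.resize(i,(400,300),interpolation=cv2.INTER_CUBIC)
cv2.imwrite("pics/q1.png",cv2.convertScaleAbs(np.hstack([r(a),r(b)]),alpha=1.4)[:,:,::-1])
for X in ([.479,.0815,.231],[.478,.0365,.2198]): print(proj("side",X),proj("top",X))
```

```text
[ 0.33981915 -0.17625669  0.3385971 ] [7.13562756e-01 7.00591229e-01 1.53811931e-04 3.16150256e-04] [ 0.62766296 -0.28115247  0.10722217] -3.5747324114770384e-05
[205.52044333 117.85536363] [164.52999828 254.26623232]
[210.92492327 135.52251411] [188.60808321 254.5685733 ]
```

View pics/q1.png

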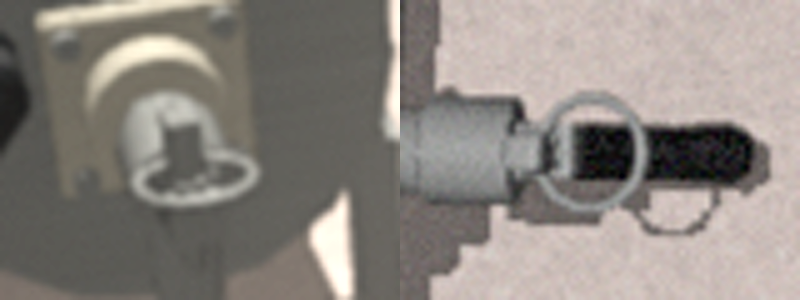

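The pictures show the pin seated with its shoulder on the shaft and the loop open straight outwards. The far wire is at top (187,254.5) and side (209.6,134.6), so about y = 0.038 m and z = 0.22 m. I'll bring the shut fingers above it.

send_rows --pt "0.138 0.215 -0.04 0 0 0 0" --pt "0.138 0.215 -0.04 0 0 0 0" --pt "0.138 0.215 -0.04 0 0 0 0" --pt "0.138 0.215 -0.04 0 0 0 0" --pt "0.138 0.215 -0.04 0 0 0 0" --pt "0.138 0.215 -0.04 0 0 0 0" --pt "0.138 0.215 -0.04 0 0 0 0" --pt "0.138 0.215 -0.04 0 0 0 0"

```text
clock: 15.6
position: [0.4789, 0.0395, 0.2982]
orientation: [0.714, 0.701, -0.0, -0.0]
force: [-0.7, -0.6, -0.2]
opening: 0.0002
gripper_force: 0.0
```

send_rows --pt "0 0 -0.03 0 0 0 0" --pt "0 0 -0.045 0 0 0 0" --pt "0 0 -0.053 0 0 0 0" --pt "0 0 -0.058 0 0 0 0" --pt "0 0 -0.063 0 0 0 0" --pt "0 0 -0.068 0 0 0 0" --pt "0 0 -0.068 0 0 0 0"

```text
clock: 16.3
position: [0.4793, 0.0395, 0.2298]
orientation: [0.714, 0.7, 0.0, 0.0]
force: [0.2, -1.4, 1.9]
opening: 0.0002
gripper_force: 0.9
```

send_rows --pt "0 0 -0.005 0 0 0 0" --pt "0 0 -0.01 0 0 0 0" --pt "0 0 -0.015 0 0 0 0" --pt "0 0 -0.02 0 0 0 0" --pt "0 0 -0.025 0 0 0 0" --pt "0 0 -0.03 0 0 0 0" --pt "0 0 -0.033 0 0 0 0" --pt "0 0 -0.033 0 0 0 0"

```text
clock: 17.1
position: [0.479, 0.0396, 0.1963]
orientation: [0.714, 0.7, -0.0, -0.0]
force: [0.0, -0.2, 0.2]
opening: -0.0004
gripper_force: 0.0
```

Force is gone, so the loop has probably snapped shut. I'll back off outwards, raise, clear the view and look.

send_rows --pt "0 -0.03 0 0 0 0 0" --pt "0 -0.06 0.02 0 0 0 0" --pt "0 -0.08 0.06 0 0 0 0" --pt "-0.2 -0.36 0.12 0 0 0 0" --pt "-0.2 -0.36 0.12 0 0 0 0" --pt "-0.2 -0.36 0.12 0 0 0 0" --pt "-0.2 -0.36 0.12 0 0 0 0" --pt "-0.2 -0.36 0.12 0 0 0 0" --pt "-0.2 -0.36 0.12 0 0 0 0" --pt "-0.2 -0.36 0.12 0 0 0 0" --pt "-0.2 -0.36 0.12 0 0 0 0"

```text
clock: 18.2
position: [0.2764, -0.3248, 0.318]
orientation: [0.716, 0.698, -0.001, 0.001]
force: [0.4, 1.6, -0.2]
opening: 0.0001
gripper_force: 0.0
```

Run:
```python
from h import *
s=manip.observe();print(s["position"],s["force"],s["clock"])
a=manip.snapshot("side")[95:155,170:250];b=manip.snapshot("top")[225:285,140:220]
r=lambda i:cv2.resize(i,(400,300),interpolation=cv2.INTER_CUBIC)
cv2.imwrite("pics/q2.png",cv2.convertScaleAbs(np.hstack([r(a),r(b)]),alpha=1.6)[:,:,::-1])
print(proj("side",[.479,.074,.1656]))
```

```text
[ 0.27637183 -0.32484148  0.31800546] [ 0.42181257  1.5671109  -0.17528964] 18.2
[209.62716838 148.67128513]
```

View pics/q2.png

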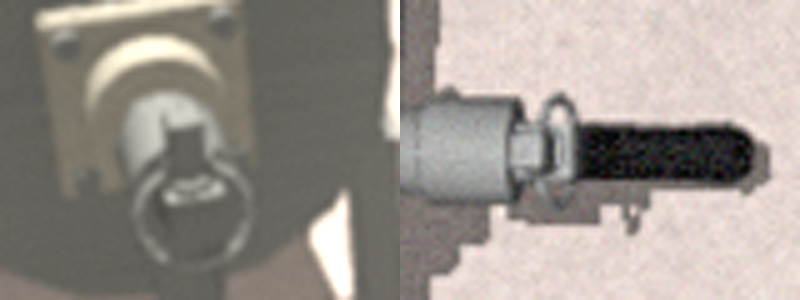

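The loop now hangs round the shaft end. Its far side is at side (209,148), which matches the predicted closed position (209.6,148.7). The head hasn't moved and the hub is still home, so I'm handing the job in.

```bash
python3 -c "
from bench import manip
print(manip.close_job())"
```

```text
the job is handed in; nothing more can be done
None
```

The crank is home, the linch pin is seated in the cross hole and its loop is shut under the shaft; I left the other parts, jug and jar alone and handed the job in at about 18 s, with no result reported back.

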